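# Lock a sieve section onto its shaker receiver

### The job

Fit the small sieve section with two ears at its foot onto the round shaker receiver: lower it, upright and centred, onto the deck with its ears in the two open gaps between the claws, then turn it a quarter turn clockwise (seen from above) so that the ears come to lie under the middle of the claws, and let go. Leave the plain and the wide sieve sections where they stand.

Things in the scene. Friction and masses are not known exactly. Their poses are not given: they have to be found in the camera images.
- section: Loose steel sieve section, 0.2 kg: drum 64 mm wide, 40 tall; straight grip bar over its top, 62 long (along x), 14 thick (along y), 52 to 74 mm above the underside: grip it across y, 65 mm up. At the foot two flat ears, in line with the bar (+x, -x), reach 60 mm from the axis, 18 wide, 6 thick. Same after a half turn. Origin: centre of underside, z up.
- seat (a point): Centre of the flat deck, 45 mm up, of the fixed round grey receiver (184 mm wide). Claws at +x and -x: walls 70 mm out, caps 13 to 19 mm above the deck, from 42 mm out, 28 deg either side of x. Open towards +y, -y: the section goes down there with its x along this y, 10 mm play, underside on the deck. Turned 90 deg clockwise, ears lie under the caps; stops 14 deg further. Turns freely.
- plain_section: A bystander, to be left alone: loose steel sieve section of the same drum, bar and height (64 mm across, 74 mm tall) but without ears. Origin: centre of its underside, x along its bar.
- wide_section: A bystander, to be left alone: loose steel sieve section of the same height with a wider drum, 94 mm in diameter, and two ears that reach 69 mm from its axis; too wide for the receiver. Origin: centre of its underside, x along its bar.
Mind the look-alikes: they are no part of the job. Leave any blue look-alike of the section alone.

How it is judged (in metres and radians):
On the way:
1. the section stands down on the deck with its ears in the open gaps (z of section in the frame of seat below 0.008 m and horizontal distance between section and seat below 0.02 m and angle between the x axis of section and the x axis of seat, either way round above 0.7 rad), for 0.1 s.
At the end, for the whole second after the job is handed in: The eared section stands upright (within 4.5 degrees) and at rest on the receiver's deck (within 4 mm), within 15 mm of its centre, with its ears under the claws: its x axis within 20 degrees of the claws' line. The other two sieve sections are where they were (within 30 mm) (z of section in the frame of seat between -0.004 and 0.004 m and horizontal distance between section and seat below 0.015 m and angle between the x axis of section and the x axis of seat, either way round below 0.35 rad and angle between section's own z axis and vertical below 0.08 rad and linear speed of section below 0.02 m/s); the robot touches nothing.
It fails at once if the plain sieve section is moved by more than 30 mm (distance of plain_section from where it was at the start of the episode above 0.03 m).
It fails at once if the wide sieve section is moved by more than 30 mm (distance of wide_section from where it was at the start of the episode above 0.03 m).
It also fails if it takes over 48 s, if anything falls off the work surface, if the arm or the gripper's body presses on something with over 40 N, if the wrist force passes 120 N, or if a joint passes its speed limit or range.

### The arm

A 6-joint arm with a two-finger parallel gripper is mounted at the origin on the work surface. World frame = base frame: x ahead of the robot, y to its left, z up, the work surface at z = 0. Lengths are in mm, angles in rad, forces in N, time in s.
With the tool pointing down it reaches from about 300 to 775 mm from the base axis. Payload 14.6 kg.
Tool frame: the origin (TCP) lies midway between the tips of the shut fingers; the grasp point (between the pads) lies 19 mm behind it; z points along the fingers, y is the line along which they close (so a half turn about z gives the same grasp; the last joint's range is limited). The gripper opens to 94 mm and grips with 3 to 60 N. Pads are 16 mm wide; open, the fingers measure 119 mm over their backs; the gripper's body (75 mm by 177 mm) begins 78 mm behind the grasp point.
Start: joints at [1.217, 0.3, 1.521, -0, 1.321, -0.067], TCP at [155.584, 527.525, 205.446] pointing down, gripper open.
Joint ranges: [-3.03, 3.03], [-0.79, 2.21], [0.23, 2.52], [-1.04, 4.18], [0, 3.07], [-2.55, 2.55]. Speed limits (rad/s): [2.22, 2.22, 2.57, 3.14, 3.14, 3.14].

### API

Orientations are given as [roll, pitch, yaw] about the fixed x, y, z axes, in that order (R = Rz(yaw) Ry(pitch) Rx(roll)).
In Python, from cell import manip, camera gives the robot as it stands.
- The arm moves only by the tool move_arm, never from a script. Its arguments are lists of equal length, an entry for each row: "dp": the shift along the world's x, y, z in mm, a list of three; "rotation": the turn, a rotation vector about the world's x, y, z in rad, a list of three; "hand": the opening, from 0 (shut) to 1 (fully open). A call has 1 to 10 rows; each row shifts and turns the commanded pose from where the row before left it; what a row does not reach is not made up. A row lasts 1/8 s, in which the tool goes at most 62.5 mm and 10.7 degrees, less where a joint would pass 70% of its speed; a pose out of reach is approached as far as the arm can. A call with a gripper value outside its range is refused whole. The fingers move at their own pace and stop on an object; "newtons" is the grip in N (left out, the last holds). Time passes only in rows, so rows that do not move let the fingers close. It gives the time, the measured TCP pose, the force, the opening and the grip force at its end, in the units of the state.
- manip.read_state(): the state, without advancing time (a new reading comes with each control period).
- camera(name): name is "side" or "top"; returns a dict with "image" (400x640x3 uint8, red, green, blue), "fx", "fy", "cx", "cy" (pixels), "k1" (the pictures are not rectified: a ray, as slopes to the right and down, at radius r is drawn at 1 + k1 r^2 times it, then the intrinsics apply), "R" (3x3) and "t" (3): a world point X has camera coordinates R X + t. Camera axes: x right, y down, z forward; pixel columns grow to the right and rows downward; lengths in mm; the calibration is good to about 2 mm. A picture is of the moment at which its call begins. There is no depth.
- manip.sign_off(): hands the job in; it is judged then, once.
The state is a dict: "clock": time; "joints": joint angles; "qd": joint speeds; "effort": joint torques, N m; "eef_pos": TCP position; "eef_rot": TCP orientation; "wrist_force": force on the tool from outside, world axes, zero at the start; "moment": the same for the moment, N m; "finger_gap": finger opening in mm; "finger_force": force on a finger pad.
Only numpy, scipy, OpenCV 4.12 (cv2) and the standard library are available. Lean on these libraries where they do the work, as an engineer would, in place of code of your own. Each camera call takes 0.05 s, during which the arm holds its last target. There are 200 camera calls.

## Working session

There is one attempt and no reset: what is moved stays moved. The work goes in short steps, Python scripts to look and compute and a tool call to move; the robot and the scene stay as the last step left them, time stands still between calls to the robot, and variables do not carry over. Pictures are saved under pics/ and viewed, at most 10 in all, crops included, and the job is handed in when it is done.

Besides the shell and the picture viewer there is one more tool, called after "Request:" as a command line: name --argument value ..., lists and objects as JSON in quotes. move_arm: Moves the arm, as the interface text tells. Its arguments: {"type":"object","properties":{"dp":{"type":"array","items":{"type":"array","items":{"type":"number"}}},"rotation":{"type":"array","items":{"type":"array","items":{"type":"number"}}},"hand":{"type":"array","items":{"type":"number"}},"newtons":{"type":"number"}},"required":["dp","rotation","hand"]}

```bash
mkdir -p pics; cat > h.py <<'E'
import numpy as np, cv2
from cell import manip, camera
def px2w(c,uv,z):
    K=np.array([[c['fx'],0,c['cx']],[0,c['fy'],c['cy']],[0,0,1.]])
    p=cv2.undistortPoints(np.array([[uv]],float),K,np.array([c['k1'],0,0,0.]))[0,0]
    R=np.array(c['R']);t=np.array(c['t']);d=R.T@np.array([p[0],p[1],1]);o=-R.T@t
    return (o+d*(z-o[2])/d[2]).round(1)
def w2px(c,X):
    K=np.array([[c['fx'],0,c['cx']],[0,c['fy'],c['cy']],[0,0,1.]])
    return cv2.projectPoints(np.array([X],float),cv2.Rodrigues(np.array(c['R'],float))[0],np.array(c['t'],float),K,np.array([c['k1'],0,0,0.]))[0][0,0].round(1)
E
python3 - <<'E'
from h import *
import pickle
for n in('top','side'):
    c=camera(n);pickle.dump(c,open(n+'0.pkl','wb'));cv2.imwrite(f'pics/{n}0.png',c['image'][:,:,::-1])
    R=np.array(c['R']);print(n,c['fx'],c['k1'],(-R.T@np.array(c['t'])).round(),R.round(2).tolist())
s=manip.read_state();print(s['eef_pos'],s['eef_rot'],s['finger_gap'],s['clock'])
E
```

```text
top 440.4577209871832 -0.12651045148262055 [ 328.  -96. 1297.] [[-0.02, -1.0, -0.01], [-0.99, 0.02, -0.15], [0.15, 0.0, -0.99]]
side 389.1365401150297 -0.08456077824616948 [ 168. -975.  671.] [[0.92, -0.39, 0.02], [-0.2, -0.51, -0.83], [0.34, 0.76, -0.55]]
[155.51269762 527.30446734 204.93658562] [-3.14053723e+00 -6.34344393e-05  2.85477781e+00] 94.30891687546232 0.1
```

View pics/top0.png

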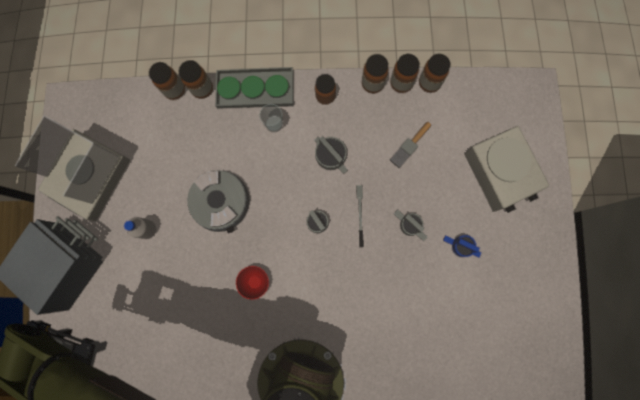

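View pics/side0.png

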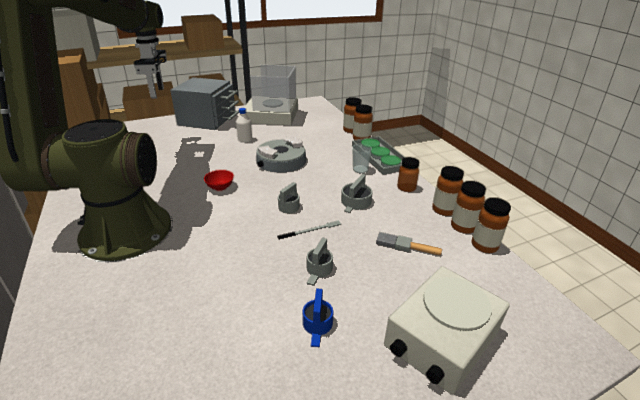

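Candidates in the top view:
- (331,153): wide drum.
- (318,220): plain, no ears visible.
- (411,224): small grey drum with ears. This one fits the description.
- (463,245): the blue look-alike.

The receiver is at (217,200). I'll confirm the section in an enlarged crop.

```bash
python3 - <<'E'
from h import *
import pickle
c=pickle.load(open('top0.pkl','rb'))['image'][:,:,::-1]
def cr(x,y,w,h,s): return cv2.convertScaleAbs(cv2.resize(c[y:y+h,x:x+w],None,fx=s,fy=s,interpolation=cv2.INTER_CUBIC),alpha=1.6)
a=cr(381,194,60,60,6.6667); b=cr(177,160,80,80,5)
cv2.imwrite('pics/crop.png',np.hstack([a,b]))
E
```

```text
(no output)
```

View pics/crop.png

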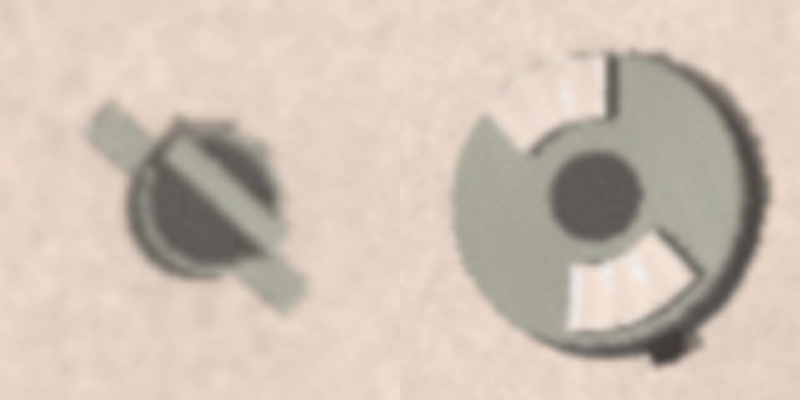

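The left crop shows the two-eared section, with ear ends at about crop (99,115) and (296,302). On the right is the receiver, with its bright claw caps at crop top and bottom. I'll check the receiver's claws from the side and do the measurements.

```bash
python3 - <<'E'
from h import *
import pickle
c=pickle.load(open('top0.pkl','rb'));d=pickle.load(open('side0.pkl','rb'))
A=lambda x,y:(381+(x+.5)/6.6667-.5,194+(y+.5)/6.6667-.5)
B=lambda x,y:(177+(x-400+.5)/5-.5,160+(y+.5)/5-.5)
e1,e2=px2w(c,A(99,115),6),px2w(c,A(296,302),6)
print('ears',e1,e2,(e1+e2)/2,np.linalg.norm(e1-e2),np.arctan2(*(e2-e1)[1::-1]))
b1,b2=px2w(c,A(172,150),74),px2w(c,A(279,235),74)
print('bar',b1,b2,(b1+b2)/2,np.linalg.norm(b1-b2),np.arctan2(*(b2-b1)[1::-1]))
# receiver: rim of deck (z45) left, top right, right, bottom left
rim=[(453,200),(485,118),(640,56),(700,88),(735,140),(746,200),(480,280),(520,325)]
P=np.array([px2w(c,B(*p),45)[:2] for p in rim])
M=np.c_[2*P,np.ones(len(P))];s=np.linalg.lstsq(M,(P**2).sum(1),rcond=None)[0]
print('rim centre',s[:2],'r',np.sqrt(s[2]+s[:2]@s[:2]))
print('hole',px2w(c,B(596,195),45))
K=[px2w(c,B(*p),64)[:2] for p in [(490,113),(528,155),(606,58),(606,118),(572,265),(568,328),(655,233),(702,273)]]
for k in K: v=k-s[:2]; print(k,np.hypot(*v).round(1),np.degrees(np.arctan2(v[1],v[0])).round(1))
im=d['image'][:,:,::-1];
a=cv2.resize(im[130:180,240:320],None,fx=7,fy=7,interpolation=cv2.INTER_CUBIC)
cv2.imwrite('pics/rs.png',a)
E
```

```text
ears [ 486.2 -290.5    6. ] [ 400.8 -374.2    6. ] [ 443.5  -332.35    6.  ] 119.57779894278032 -2.3662473744738795
bar [ 462.2 -310.4   74. ] [ 425.2 -353.9   74. ] [ 443.7  -332.15   74.  ] 57.107355042936454 -2.2756239467285466
rim centre [528.5114381  231.46849733] r 85.90544578777981
hole [530.  233.7  45. ]
[576.5 291.9] 77.2 51.5
[551.3 268.9] 43.8 58.7
[606.9 224.1] 78.7 -5.4
[571.6 223.5] 43.8 -10.5
[486.9 242.1] 42.9 165.7
[450.9 243.9] 78.6 170.9
[504.2 194.2] 44.5 -123.1
[480.6 166.9] 80.4 -126.6
```

View pics/rs.png

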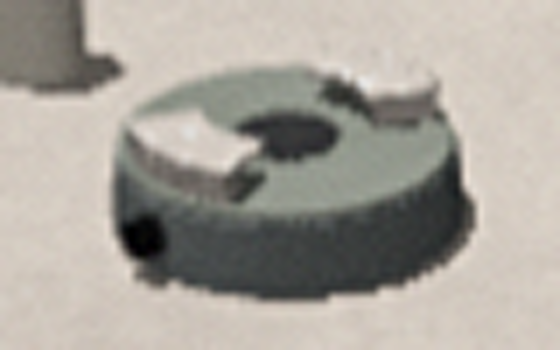

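The claws (white caps) are confirmed. Estimates:
- **Receiver:** centre (529, 232), claw line at about 22.7°.
- **Section:** centre (443.6, −332.2), bar at about 44.5°. Its ear span measures 119.6 mm against 120 mm expected.

I'll move above the section.

Request:
move_arm --dp '[[33,-47,0],[33,-47,0],[33,-47,0],[33,-47,0],[33,-47,0],[33,-47,0],[33,-47,0],[33,-47,0],[30,-50,0]]' --rotation '[[0,0,-0.122],[0,0,-0.122],[0,0,-0.122],[0,0,-0.122],[0,0,-0.122],[0,0,-0.122],[0,0,-0.122],[0,0,-0.122],[0,0,-0.122]]' --hand '[1,1,1,1,1,1,1,1,1]'

```text
clock: 1.23
eef_pos: [450.3, 99.8, 205.4]
eef_rot: [-3.142, -0.0, 1.753]
wrist_force: [1.1, 1.7, -0.4]
finger_gap: 94.2
finger_force: 0.0
```

Request:
move_arm --dp '[[-1,-54,0],[-1,-54,0],[-1,-54,0],[-1,-54,0],[-1,-54,0],[-1,-54,0],[-1,-54,0],[0,-54,0],[0,0,0],[0,0,0]]' --rotation '[[0,0,-0.122],[0,0,-0.122],[0,0,-0.122],[0,0,-0.122],[0,0,-0.122],[0,0,-0.122],[0,0,-0.122],[0,0,-0.122],[0,0,0],[0,0,0]]' --hand '[1,1,1,1,1,1,1,1,1,1]'

```text
clock: 2.48
eef_pos: [442.4, -330.0, 205.0]
eef_rot: [-3.141, -0.0, 0.781]
wrist_force: [0.2, -0.9, 0.4]
finger_gap: 93.6
finger_force: 0.0
```

Request:
move_arm --dp '[[1,-2,-40],[0,0,-40],[0,0,-37],[0,0,0],[0,0,0]]' --rotation '[[0,0,0],[0,0,0],[0,0,0],[0,0,0],[0,0,0]]' --hand '[1,1,1,1,1]'

```text
clock: 3.1
eef_pos: [444.4, -332.3, 90.2]
eef_rot: [3.14, -0.0, 0.782]
wrist_force: [-0.1, -0.0, 0.1]
finger_gap: 94.0
finger_force: 0.0
```

```bash
python3 - <<'E'
from h import *
s=manip.read_state();print(s['eef_pos'],s['eef_rot'])
c=camera('side');im=c['image'][:,:,::-1];cv2.imwrite('pics/s1.png',cv2.resize(im[180:300,250:400],None,fx=5,fy=5,interpolation=cv2.INTER_CUBIC))
E
```

```text
[ 444.3684741  -332.33204565   90.18881838] [ 3.13964995e+00 -1.88293155e-04  7.81981297e-01]
```

View pics/s1.png

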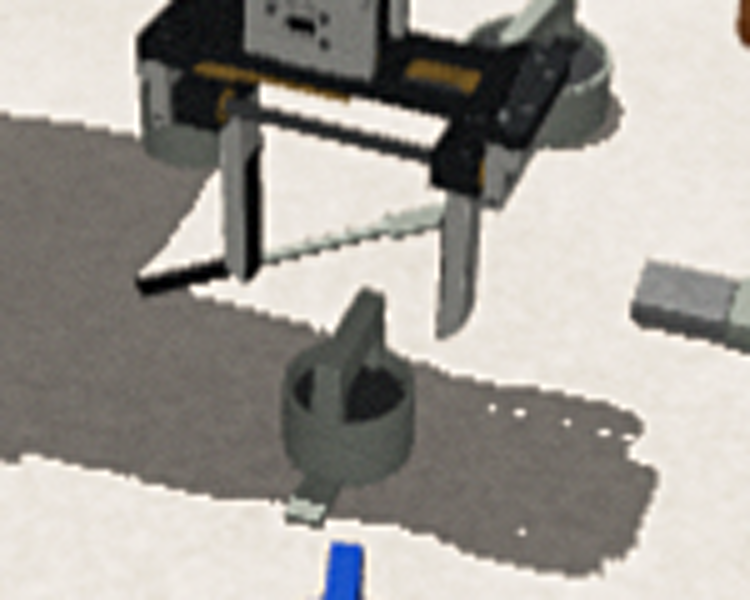

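The fingers straddle the bar symmetrically: tips at crop (245,275) and (455,335), bar around (355,320). I'll go down and grip.

Request:
move_arm --dp '[[0,0,-25],[0,0,-19],[0,0,0],[0,0,0],[0,0,0],[0,0,0],[0,0,0],[0,0,0],[0,0,0],[0,0,0]]' --rotation '[[0,0,0],[0,0,0],[0,0,0],[0,0,0],[0,0,0],[0,0,0],[0,0,0],[0,0,0],[0,0,0],[0,0,0]]' --hand '[1,1,1,0,0,0,0,0,0,0]' --newtons 40

```text
clock: 4.4
eef_pos: [443.6, -332.5, 44.4]
eef_rot: [-3.141, 0.0, 0.781]
wrist_force: [0.2, 0.2, -0.3]
finger_gap: 27.7
finger_force: 0.0
```

Request:
move_arm --dp '[[0,0,0],[0,0,0],[0,0,0],[0,0,0],[0,0,0]]' --rotation '[[0,0,0],[0,0,0],[0,0,0],[0,0,0],[0,0,0]]' --hand '[0,0,0,0,0]'

```text
clock: 5.03
eef_pos: [443.5, -332.4, 44.4]
eef_rot: [-3.141, 0.0, 0.781]
wrist_force: [-0.8, -0.3, -1.9]
finger_gap: 13.5
finger_force: 40.0
```

Gripped (13.5 mm opening on the 14 mm bar). I'll lift and carry it across.

Request:
move_arm --dp '[[0,0,15],[0,0,40],[0,0,50],[0,0,25],[0,0,0]]' --rotation '[[0,0,0],[0,0,0],[0,0,0],[0,0,0],[0,0,0]]' --hand '[0,0,0,0,0]'

```text
clock: 5.65
eef_pos: [444.2, -333.0, 176.9]
eef_rot: [3.137, -0.0, 0.781]
wrist_force: [-0.7, -0.0, -2.2]
finger_gap: 13.5
finger_force: 40.0
```

Request:
move_arm --dp '[[6,40,0],[6,40,0],[6,40,0],[6,40,0],[6,40,0],[6,40,0],[6,40,0],[6,40,0],[6,40,0],[6,40,0]]' --rotation '[[0,0,0.085],[0,0,0.085],[0,0,0.085],[0,0,0.085],[0,0,0.085],[0,0,0.085],[0,0,0.085],[0,0,0.085],[0,0,0.085],[0,0,0.085]]' --hand '[0,0,0,0,0,0,0,0,0,0]'

```text
clock: 6.9
eef_pos: [503.1, 68.8, 173.2]
eef_rot: [-3.14, 0.0, 1.634]
wrist_force: [-0.9, -0.8, -1.7]
finger_gap: 13.6
finger_force: 40.0
```

Request:
move_arm --dp '[[6,40,0],[6,40,0],[6,40,0],[7,44,0],[0,0,0],[0,0,0],[0,0,0]]' --rotation '[[0,0,0.085],[0,0,0.085],[0,0,0.085],[0,0,0.08],[0,0,0],[0,0,0],[0,0,0]]' --hand '[0,0,0,0,0,0,0]'

```text
clock: 7.78
eef_pos: [528.5, 230.6, 174.2]
eef_rot: [-3.141, 0.0, 1.964]
wrist_force: [0.1, -0.7, -0.9]
finger_gap: 13.7
finger_force: 40.0
```

```bash
python3 - <<'E'
from h import *
s=manip.read_state();print(s['eef_pos'],s['eef_rot'],s['finger_gap'])
a=[]
c=camera('side');im=c['image'][:,:,::-1];a=cv2.resize(im[80:190,220:350],None,fx=5,fy=5,interpolation=cv2.INTER_CUBIC)
cv2.imwrite('pics/s2.png',a)
E
```

```text
[528.49456663 230.55480967 174.16173964] [-3.14100890e+00  1.17847046e-04  1.96432225e+00] 13.728674294911267
```

View pics/s2.png

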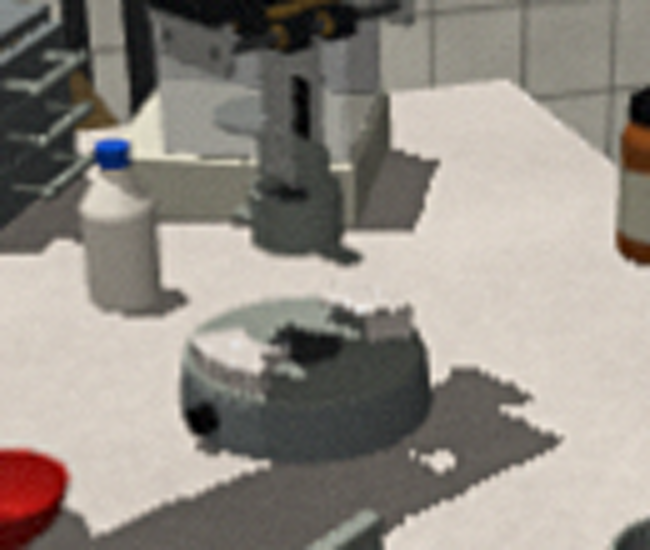

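The section hangs upright over the receiver with its ears pointing at the gaps. I'll lower it.

Request:
move_arm --dp '[[0.5,1.5,-25],[0,0,-25],[0,0,-15],[0,0,-8],[0,0,-6],[0,0,0],[0,0,0]]' --rotation '[[0,0,0],[0,0,0],[0,0,0],[0,0,0],[0,0,0],[0,0,0],[0,0,0]]' --hand '[0,0,0,0,0,0,0]'

```text
clock: 8.7
eef_pos: [529.3, 233.1, 96.0]
eef_rot: [3.141, 0.0, 1.966]
wrist_force: [-0.2, 0.2, -1.6]
finger_gap: 13.7
finger_force: 40.0
```

Request:
move_arm --dp '[[0,0,-2],[0,0,-2],[0,0,-1],[0,0,0]]' --rotation '[[0,0,0],[0,0,0],[0,0,0],[0,0,0]]' --hand '[0,0,0,0]'

```text
clock: 9.2
eef_pos: [529.1, 233.0, 90.4]
eef_rot: [-3.141, -0.0, 1.966]
wrist_force: [-0.6, 0.4, -1.2]
finger_gap: 13.6
finger_force: 40.0
```

Request:
move_arm --dp '[[0,-0.5,-0.5],[0,0,-0.5],[0,0,0],[0,0,0]]' --rotation '[[0,0,0],[0,0,0],[0,0,0],[0,0,0]]' --hand '[0,0,0,0]'

```text
clock: 9.7
eef_pos: [529.1, 232.5, 89.5]
eef_rot: [3.142, 0.0, 1.966]
wrist_force: [-0.4, -0.3, -2.1]
finger_gap: 13.9
finger_force: 40.0
```

```bash
python3 - <<'E'
from h import *
s=manip.read_state();print(s['eef_pos'],s['wrist_force'])
c=camera('side');im=c['image'][:,:,::-1];a=cv2.resize(im[110:180,235:325],None,fx=7,fy=7,interpolation=cv2.INTER_CUBIC)
cv2.imwrite('pics/s3.png',a)
E
```

```text
[529.0872529  232.52980832  89.46675584] [-0.35601693 -0.27326525 -2.12451386]
```

View pics/s3.png

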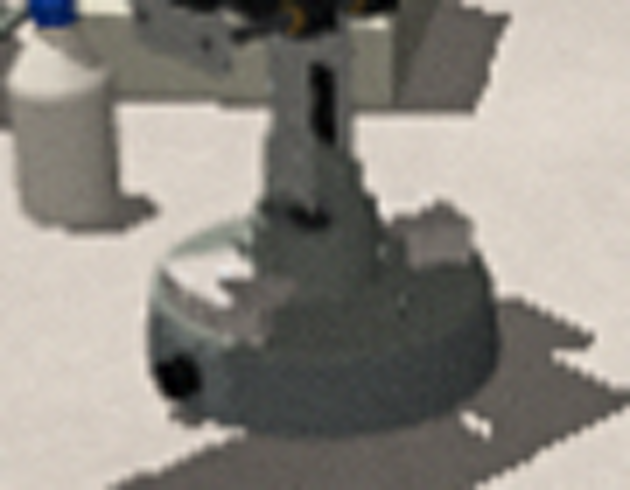

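The section stands between the claws, nearly on the deck. I'll feel for contact in half-millimetre steps.

Request:
move_arm --dp '[[0,0,-0.5],[0,0,-0.5],[0,0,0],[0,0,0]]' --rotation '[[0,0,0],[0,0,0],[0,0,0],[0,0,0]]' --hand '[0,0,0,0]'

```text
clock: 10.25
eef_pos: [529.3, 232.6, 89.0]
eef_rot: [3.141, 0.0, 1.966]
wrist_force: [-1.1, 0.4, 5.2]
finger_gap: 13.8
finger_force: 40.0
```

Contact (wrist force +7 N). Now the quarter turn clockwise, with the press eased slightly.

Request:
move_arm --dp '[[0,0,0.5],[0,0,0],[0,0,0],[0,0,0],[0,0,0],[0,0,0]]' --rotation '[[0,0,0],[0,0,-0.1],[0,0,-0.12],[0,0,-0.12],[0,0,-0.12],[0,0,0]]' --hand '[0,0,0,0,0,0]'

```text
clock: 11.0
eef_pos: [529.1, 232.5, 89.0]
eef_rot: [3.142, -0.0, 1.506]
wrist_force: [-1.2, -0.6, 2.8]
finger_gap: 13.6
finger_force: 40.0
```

Request:
move_arm --dp '[[0,0,0],[0,0,0],[0,0,0],[0,0,0],[0,0,0],[0,0,0],[0,0,0]]' --rotation '[[0,0,-0.12],[0,0,-0.12],[0,0,-0.12],[0,0,-0.12],[0,0,-0.12],[0,0,0],[0,0,0]]' --hand '[0,0,0,0,0,0,0]'

```text
clock: 11.88
eef_pos: [529.1, 232.7, 89.0]
eef_rot: [-3.142, -0.0, 0.91]
wrist_force: [-0.9, -0.0, 2.4]
finger_gap: 13.5
finger_force: 40.0
```

Turning freely. Remaining: −0.51 to reach 0.396.

Request:
move_arm --dp '[[0,0,0],[0,0,0],[0,0,0],[0,0,0],[0,0,0],[0,0,0],[0,0,0]]' --rotation '[[0,0,-0.12],[0,0,-0.12],[0,0,-0.12],[0,0,-0.1],[0,0,-0.05],[0,0,0],[0,0,0]]' --hand '[0,0,0,0,0,0,0]'

```text
clock: 12.75
eef_pos: [529.1, 232.6, 89.0]
eef_rot: [-3.141, -0.0, 0.398]
wrist_force: [-2.5, 1.1, 4.1]
finger_gap: 13.1
finger_force: 40.0
```

```bash
python3 - <<'E'
from h import *
s=manip.read_state();print(s['eef_pos'],s['eef_rot'],s['wrist_force'],s['moment'])
E
```

```text
[529.05199382 232.6356819   88.99253168] [-3.14137563e+00 -7.97113041e-05  3.98139466e-01] [-2.53028101  1.09774525  4.12437316] [0.27807534 0.73706006 0.06988234]
```

No stop met. I'll let go and retreat.

Request:
move_arm --dp '[[0,0,0],[0,0,0],[0,0,0],[0,0,0],[0,0,0],[0,0,0],[0,0,0],[0,0,0]]' --rotation '[[0,0,0],[0,0,0],[0,0,0],[0,0,0],[0,0,0],[0,0,0],[0,0,0],[0,0,0]]' --hand '[0.3,0.6,0.6,0.6,0.6,0.6,0.6,0.6]'

```text
clock: 13.75
eef_pos: [529.1, 232.5, 88.9]
eef_rot: [3.142, 0.0, 0.396]
wrist_force: [0.6, 0.3, 0.5]
finger_gap: 56.0
finger_force: 0.0
```

Request:
move_arm --dp '[[0,0,10],[0,0,30],[0,0,40],[0,0,50],[0,0,0],[0,-50,0],[-20,-60,0],[-20,-60,0],[0,-60,0],[0,0,0]]' --rotation '[[0,0,0],[0,0,0],[0,0,0],[0,0,0],[0,0,0],[0,0,0],[0,0,0],[0,0,0],[0,0,0],[0,0,0]]' --hand '[0.6,0.6,0.6,0.6,0.6,0.6,0.6,0.6,0.6,0.6]'

```text
clock: 15.0
eef_pos: [489.1, 0.9, 218.8]
eef_rot: [3.141, 0.0, 0.391]
wrist_force: [0.3, 0.6, -0.5]
finger_gap: 56.7
finger_force: 0.0
```

```bash
python3 - <<'E'
from h import *
a=[]
for n,(x,y) in(('top',(177,160)),('side',(240,115))):
    im=camera(n)['image'][:,:,::-1];a.append(cv2.convertScaleAbs(cv2.resize(im[y:y+80,x:x+80],None,fx=5,fy=5,interpolation=cv2.INTER_CUBIC),alpha=1.4))
cv2.imwrite('pics/f.png',np.hstack(a))
E
```

```text
(no output)
```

View pics/f.png

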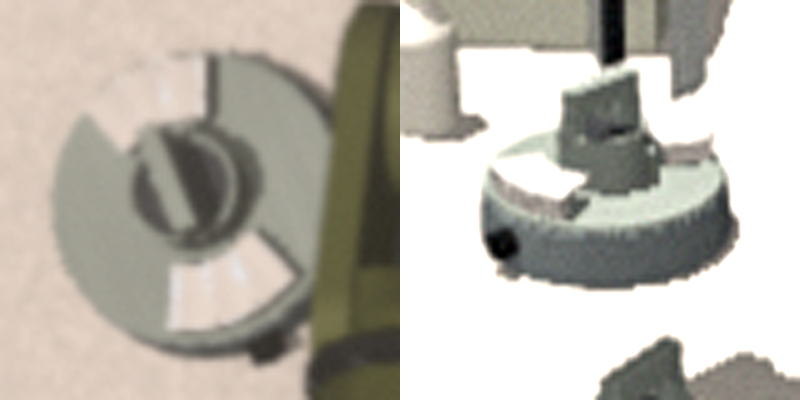

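The section stands upright and central on the deck. Its bar, top crop (150,130) to (185,225), points along the claw line, and the ears are hidden under the caps. I'll hand in.

```bash
python3 -c "
from cell import manip
print(manip.sign_off())"
```

```text
the job is handed in; nothing more can be done
None
```

The job is handed in (no verdict came back): by the last pictures the eared section stands upright and centred on the receiver with its ears under the claws, and the arm never went near the other sections.

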